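# Bolt the stock box with its safety catch held down

## Task

Bolt the stock box shut: hold the long spring safety catch on its top down with one fingertip and, keeping it down, push the bolt's upright thumb tab with the other fingertip until the bolt is fully home over the lid. Then take the hand away so that the catch springs up and locks the bolt. Only press and push: do not pinch or force the tab, keep the lid shut, and leave the things on and around the box where they lie.

Things in the scene. Friction and masses are not known exactly. Their poses are not given: they have to be found in the camera images.
- stock_box: dark wooden box fixed to the bench, 96 (x) x 190 (y) x 110 mm high, origin under its centre, z up. On top: a steel lock on the 120 mm at its -y end, a hinged lid at its +y end. Lock: a 10 mm round bolt along y at x = -23 mm with an upright tab, in two low guides (top 130 mm over the bench), and a catch bar along y at x = +24 mm; the tooth between them stays below 126 mm
- catch_top (a point): middle of the catch bar's top face, moving with it: flat steel bar 100 mm long (box y), 16 mm wide (box x), 143 mm above the bench when up, 134 mm fully pressed; at x = +24, y = -38 mm in the box's frame. It goes straight down wherever it is pressed, and a fingertip may slide along it
- tab_back (a point): point on the bolt's thumb tab, on the face turned away from the lid (box -y), 146 mm above the bench, moving with the bolt; push it towards box +y. The tab is an upright plate 26 mm wide (box x), 8 mm thick (box y), top 158 mm above the bench. At the start at x = -23, y = -54 mm in the box's frame, 47 mm beside the bar's middle line
- catch (a joint): spring travel of the catch, m: 0 up, 0.009 fully pressed. The spring takes 3.5 N to start and 6.7 N at the bottom. Up, its tooth blocks the bolt both ways, in the drawn and in the home place; pressed by more than 0.005 the bolt passes
- bolt (a joint): travel of the bolt towards box +y, m: 0 drawn back, 0.026 fully home (stop) with its nose over the lid's keeper. It slides with about 1.5 N of friction and stays where it is left; from about 0.018 on the released catch rises behind it
- lid (a joint): opening of the lid, rad: 0 shut; it lies shut by its weight
- small_pot: clear round screw pot, 47 mm across, 16 mm high, standing on the box's lid; bystander, origin under its centre
- brass_stick: cast brass stick, 9 x 48 x 8 mm, on the bench beside the lid end of the box; bystander
- scribe: thin steel scribe, 8 x 151 x 8 mm, on the bench in front of the box; bystander
- tweezers: cross-lock tweezers with two sleeves, 19 x 150 x 9 mm, on the bench beside the lock end of the box; bystander
- ring_clamp: wooden ring clamp, 22 x 120 x 22 mm, on the bench to the left; bystander
- flush_cutters: small cutters with two handles, 56 x 122 x 10 mm, lying behind the box; bystander

How it is judged:
By the outcome, as a careful person would: the job done as asked, in the order asked, and still so for the second after the job is handed in, with the robot touching nothing.
It also fails if it takes over 38 s, if anything falls off the work surface, if the arm or the gripper's body presses on something with over 40 N, if the wrist force passes 120 N, or if a joint passes its speed limit or range.

## Robot

A 6-joint arm with a two-finger parallel gripper is mounted at the origin on a cart in front of the work surface, level with it; the furniture and walls round the work are solid. World frame = base frame: x ahead of the robot, y to its left, z up, the work surface at z = 0. Lengths are in mm, angles in rad, forces in N, time in s.
With the tool pointing down it reaches from about 350 to 775 mm from the base axis. Payload 7.3 kg.
Tool frame: the origin (TCP) lies at the very end of the fingers, on their centre line; the grasp point (between the pads) lies 19 mm behind it; z points along the fingers, y is the line along which they close (so a half turn about z gives the same grasp; the last joint's range is limited). The gripper opens to 92 mm and grips with 3 to 60 N. Pads are 19 mm wide; open, the fingers measure 130 mm over their backs; the gripper's body (75 mm by 190 mm) begins 47 mm behind the grasp point.
Start: joints at [-1.28, 0.342, 1.524, -0, 1.275, -0.146], TCP at [222.122, -475.721, 188.741] pointing down, gripper open.
Joint ranges: [-2.53, 2.53], [-0.77, 2.02], [0.04, 2.7], [-1, 4.14], [0.28, 2.66], [-3.11, 3.11]. Speed limits (rad/s): [2.57, 2.57, 3.14, 3.14, 3.14, 3.14].

## Interface

Orientations are given as [roll, pitch, yaw] about the fixed x, y, z axes, in that order (R = Rz(yaw) Ry(pitch) Rx(roll)).
In Python, from plant import bot gives the robot as it stands.
- The arm moves only by the tool jog_arm, never from a script. Its argument "targets" is a list of rows, each an object with "xyz": the shift along the tool's x, y, z as a fraction of full scale, a list of three; "spin": the turn about the tool's z as a fraction of full scale. In form: [{"xyz": [x, y, z], "spin": spin}, ...]. A call has exactly 10 rows; each row shifts and turns the commanded pose from where the row before left it, along the tool's axes as they then stand; what a row does not reach is not made up. Full scale, the value 1, is 80 mm for a shift and 0.1 rad for a turn. A row lasts 1/8 s, in which the tool goes at most 62.5 mm and 10.7 degrees, less where a joint would pass 70% of its speed; a pose out of reach is approached as far as the arm can. A call with a number of a shift or a turn outside -1 to 1 is refused whole. A call with a gripper value outside its range is refused whole. "gripper" is the opening in per cent of the stroke, from 0 (shut) to 100 (fully open), set as the call begins (left out, the last holds). The fingers move at their own pace and stop on an object; the grip force is fixed at half the most. Time passes only in rows, so rows that do not move let the fingers close, or fill a call up. It gives the time, the measured TCP pose, the force, the opening and the grip force at its end, in the units of the state.
- bot.get_obs(): the state, without advancing time (a new reading comes with each control period).
- bot.capture(name): name is "scene" or "top" or "wrist"; returns the picture (480x640x3 uint8, blue, green, red); there is no depth.
- bot.get_calibration(name): a dict with "vfov" (degrees; the focal length in pixels is half the picture's height over the tangent of half this angle, whatever the lens; pixels are square), "cx", "cy" (the principal point, pixels), "eye" and "rotation" of the camera in the world. Camera axes: x right, y down, z forward; pixel columns grow to the right and rows downward; lengths in mm; the calibration is good to about 2 mm. The wrist camera is an equidistant fisheye: a pixel r from the principal point sees the ray r / f radians off the axis. A picture is of the moment at which its call begins: read the wrist's pose just before it. get_calibration takes no time and is no camera call; for the wrist camera it gives the pose at the moment of the call.
- bot.close_job(): hands the job in; it is judged then, once.
The state is a dict: "time": time; "joint_positions": joint angles; "dq": joint speeds; "tau": joint torques, N m; "tool_pos": TCP position; "tcp_rot": TCP orientation; "contact_force": force on the tool from outside, world axes, zero at the start; "moment": the same for the moment, N m; "grip_width": finger opening in mm; "finger_force": force on a finger pad.
Only numpy, scipy, OpenCV 4.12 (cv2) and the standard library are available. Lean on these libraries where they do the work, as an engineer would, in place of code of your own. Each camera call takes 0.05 s, during which the arm holds its last target. There are 200 camera calls.

## Working session

There is one attempt and no reset: what is moved stays moved. The work goes in short steps, Python scripts to look and compute and a tool call to move; the robot and the scene stay as the last step left them, time stands still between calls to the robot, and variables do not carry over. Pictures are saved under pics/ and viewed, at most 10 in all, crops included, and the job is handed in when it is done.

Besides the shell and the picture viewer there is one more tool, called after "Request:" by a JSON object that holds its "fn" and its "kwargs". jog_arm: Moves the arm, as the interface text tells. Shift numbers are shares of 80 mm and turn numbers shares of 0.1 rad, none past 1 either way. Its arguments: {"type":"object","properties":{"targets":{"type":"array","items":{"type":"object","properties":{"xyz":{"type":"array","items":{"type":"number"}},"spin":{"type":"number"}}}},"gripper":{"type":"number"}},"required":["targets"]}

```bash
mkdir -p pics; ls
python3 - <<'E'
from plant import bot
import cv2
o=bot.get_obs();print({k:o[k] for k in("time","tool_pos","tcp_rot","grip_width","contact_force")})
for n in("scene","top"):
    c=bot.get_calibration(n);print(n,c);cv2.imwrite(f"pics/{n}0.png",bot.capture(n))
E
```

```text
pics
{'time': 0.0, 'tool_pos': array([ 221.98901845, -475.24284441,  188.0494825 ]), 'tcp_rot': array([-3.14008469e+00, -2.18155478e-04,  4.36822774e-01]), 'grip_width': 91.691410222312, 'contact_force': array([-0.72565923,  0.73407494, -0.3207014 ])}
scene {'vfov': 45.5841430910575, 'cx': 323.61872929588986, 'cy': 236.36310254333193, 'eye': array([-254.77063344, -547.33152643,  790.63211206]), 'rotation': array([-2.23045158, -0.0094669 , -1.055655  ])}
top {'vfov': 46.265674362644795, 'cx': 312.2430917738323, 'cy': 237.6465608629187, 'eye': array([ 422.07346247, -143.35907487, 1173.15924157]), 'rotation': array([-3.08165006, -0.01655237, -1.57316067])}
```

View pics/scene0.png

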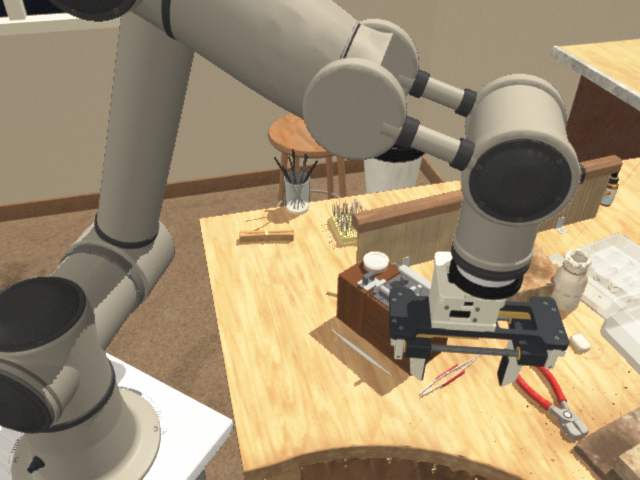

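View pics/top0.png

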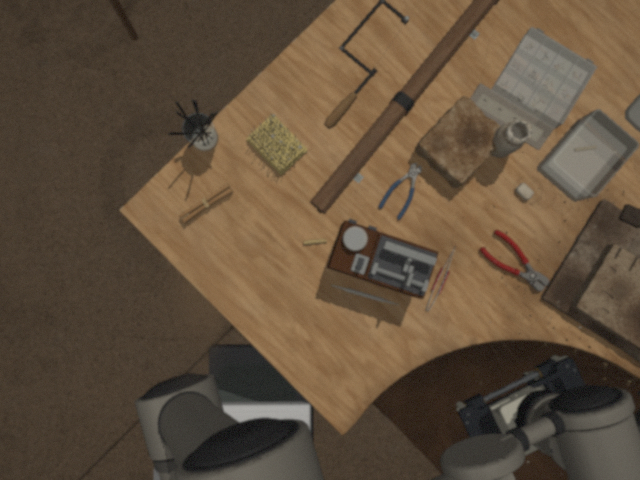

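The scene shows the box near (385,305) with the arm partly in front of it. The top view shows it at about (383,260): lid with pot on the left at (355,238), steel lock on the right at about (405,268).

Run:
```python
import cv2
a=cv2.imread("pics/top0.png")[210:310,315:450]
cv2.imwrite("pics/topc.png",cv2.resize(a,None,fx=5.9,fy=5.9,interpolation=cv2.INTER_CUBIC))
```

```text
(no output)
```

View pics/topc.png

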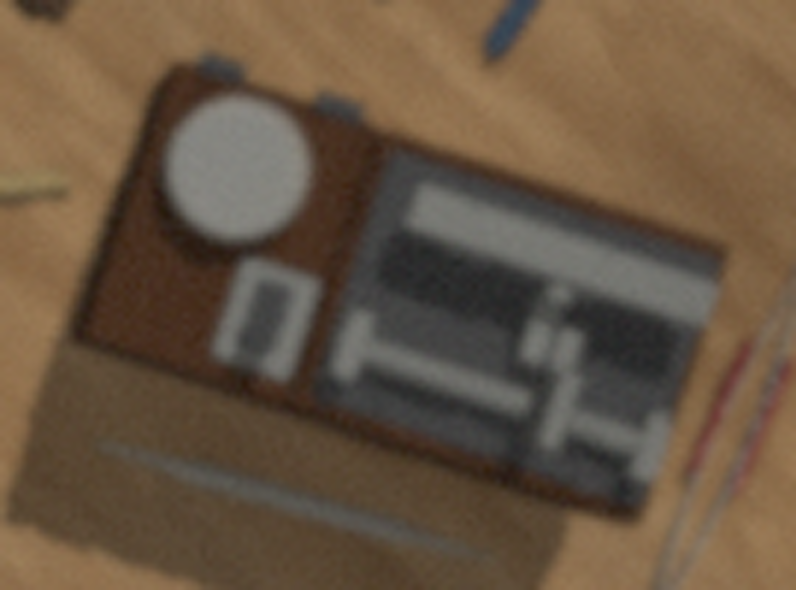

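The crop shows the bar corners at about (415,182), (403,225), (720,268) and (708,322), the tab top at about (559,410), and the box corners at (175,65), (725,240), (635,520) and (75,340).

```bash
cat > h.py <<'E'
import numpy as np
from scipy.spatial.transform import Rotation as R
from plant import bot
def cast(px,z,n="top"):
    c=bot.get_calibration(n);f=240/np.tan(np.radians(c["vfov"]/2))
    px=np.atleast_2d(px).astype(float)
    d=np.c_[(px[:,0]-c["cx"])/f,(px[:,1]-c["cy"])/f,np.ones(len(px))]
    d=d@R.from_euler("xyz",c["rotation"]).as_matrix().T
    return c["eye"]+d*((z-c["eye"][2])/d[:,2])[:,None]
E
python3 - <<'E'
from h import *
s=lambda p:(np.array(p)+.5)/5.9-.5+[315,210]
box=cast(s([(175,65),(725,240),(635,520),(75,340)]),110)[:,:2]
bar=cast(s([(415,182),(720,268),(708,322),(403,225)]),143)[:,:2]
tab=cast(s([(559,410)]),158)[0,:2]
print(box,np.linalg.norm(np.diff(box,axis=0),axis=1));print(bar,bar.mean(0),tab)
c=box.mean(0)
ys=[(box[0]+box[3]-box[1]-box[2]),(bar[0]+bar[3]-bar[1]-bar[2])]
for v in ys: print(np.arctan2(v[1],v[0]))
a=np.arctan2(ys[0][1],ys[0][0]);u=np.array([np.cos(a),np.sin(a)]);w=np.array([u[1],-u[0]])
for n,p in(("bar",bar.mean(0)),("tab",tab)): print(n,(p-c)@w,(p-c)@u)
print(c)
E
```

```text
[[ 518.22939663 -222.04450403]
 [ 461.49753406 -399.08550866]
 [ 371.8076533  -368.7267221 ]
 [ 429.79742737 -189.44722825]] [185.90863765  94.68859821 188.42492089]
[[ 478.54575303 -294.34734602]
 [ 451.53762034 -389.4442085 ]
 [ 434.7170779  -385.42633291]
 [ 465.12729736 -290.46213111]] [ 457.48193715 -339.92000464] [ 407.6976246  -335.66144137]
1.2593147041309547
1.2774096804558317
bar 25.3842650622386 -39.20083901941625
tab -23.309572308698815 -50.40455893384173
[ 445.33300284 -294.82599076]
```

Request:
{"fn": "jog_arm", "kwargs": {"targets": [{"xyz": [0.25, -0.015, 0], "spin": 0}, {"xyz": [0.45, -0.028, 0], "spin": 0}, {"xyz": [0.55, -0.034, 0], "spin": 0}, {"xyz": [0.55, -0.034, 0], "spin": 0}, {"xyz": [0.55, -0.034, 0], "spin": 0}, {"xyz": [0.51, -0.03, 0], "spin": 0}, {"xyz": [0, 0, 0], "spin": -1}, {"xyz": [0, 0, 0], "spin": -1}, {"xyz": [0, 0, 0], "spin": -1}, {"xyz": [0, 0, 0], "spin": -1}], "gripper": 31}}

```text
time: 1.35
tool_pos: [423.4, -366.0, 188.2]
tcp_rot: [-3.141, -0.0, 0.84]
contact_force: [-0.8, -0.2, -0.7]
grip_width: 28.1
finger_force: 0.0
```

Request:
{"fn": "jog_arm", "kwargs": {"targets": [{"xyz": [0, 0, 0], "spin": -1}, {"xyz": [0, 0, 0], "spin": -1}, {"xyz": [0, 0, 0], "spin": -1}, {"xyz": [0, 0, 0], "spin": -1}, {"xyz": [0, 0, 0], "spin": -0.25}, {"xyz": [0, 0, 0], "spin": 0}, {"xyz": [0, 0, 0], "spin": 0}, {"xyz": [0, 0, 0], "spin": 0}, {"xyz": [0, 0, 0], "spin": 0}, {"xyz": [0, 0, 0], "spin": 0}]}}

```text
time: 2.6
tool_pos: [423.5, -366.3, 188.7]
tcp_rot: [3.142, 0.0, 1.262]
contact_force: [0.2, -0.6, 0.1]
grip_width: 28.4
finger_force: 0.0
```

Run:
```python
from h import *
import cv2
o=bot.get_obs();print({k:o[k] for k in("time","tool_pos","tcp_rot","grip_width","contact_force")})
print(bot.get_calibration("wrist"))
cv2.imwrite("pics/w1.png",bot.capture("wrist"))
```

```text
{'time': 2.6, 'tool_pos': array([ 423.50280547, -366.26162179,  188.71517696]), 'tcp_rot': array([3.14155496e+00, 6.59491691e-05, 1.26160897e+00]), 'grip_width': 28.363039353951788, 'contact_force': array([ 0.23339461, -0.57413599,  0.11531763])}
{'vfov': 65.70646984690485, 'cx': 312.80056403540806, 'cy': 240.7937289501288, 'eye': array([ 446.93738465, -293.90648148,  385.61738564]), 'rotation': array([ 2.85386513e+00, -3.08791884e-04, -3.09421512e-01])}
```

View pics/w1.png

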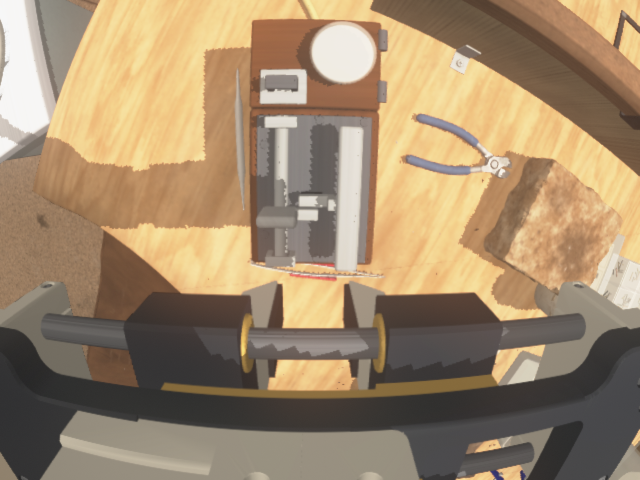

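The wrist view shows the tab at columns 257–297, with the back edge of its top at about row 228. The bar spans columns 338–363 and rows 127–270, and the fingertips are at about (262,285) and (363,285), below the tab.

Run:
```python
from h import *
c=bot.get_calibration("wrist");f=240/np.tan(np.radians(c["vfov"]/2));M=R.from_euler("xyz",c["rotation"]).as_matrix()
o=bot.get_obs();t=o["tool_pos"];a=o["tcp_rot"][2];u=np.array([np.cos(a),np.sin(a)]);w=np.array([u[1],-u[0]])
for n,p,z in [("bar+y",(351,127),143),("bar-y",(349,270),143),("tabL",(257,227),158),("tabR",(297,227),158),("boxTL",(251,20),110),("boxTR",(379,24),110),("boxBL",(250,262),110),("boxBR",(372,264),110),("tipL",(282,285),188.7),("tipR",(345,285),188.7)]:
    q=np.array(p)-[c["cx"],c["cy"]];r=np.hypot(*q);th=r/f
    d=M@np.r_[q/r*np.sin(th),np.cos(th)];P=c["eye"]+d*(z-c["eye"][2])/d[2]
    print(n,P.round(1),"rel TCP: boxx %.1f boxy %.1f"%((P-t)[:2]@w,(P-t)[:2]@u))
```

```text
bar+y [ 471.9 -296.9  143. ] rel TCP: boxx 25.0 boxy 80.8
bar-y [ 442.8 -390.4  143. ] rel TCP: boxx 25.7 boxy -17.1
tabL [ 395.4 -338.5  158. ] rel TCP: boxx -35.2 boxy 17.8
tabR [ 419.7 -346.4  158. ] rel TCP: boxx -9.6 boxy 17.8
boxTL [ 430.5 -195.5  110. ] rel TCP: boxx -45.3 boxy 164.8
boxTR [ 519.8 -227.2  110. ] rel TCP: boxx 49.4 boxy 161.7
boxBL [ 369.3 -373.2  110. ] rel TCP: boxx -49.6 boxy -23.1
boxBR [ 461.2 -404.3  110. ] rel TCP: boxx 47.5 boxy -24.8
tipL [ 404.2 -369.4  188.7] rel TCP: boxx -17.4 boxy -8.8
tipR [ 438.8 -380.4  188.7] rel TCP: boxx 18.9 boxy -8.9
```

Request:
{"fn": "jog_arm", "kwargs": {"targets": [{"xyz": [0, 0.02, 0.1], "spin": 0}, {"xyz": [0, 0, 0.15], "spin": 0}, {"xyz": [0, 0, 0.15], "spin": 0}, {"xyz": [0, 0, 0.1], "spin": 0}, {"xyz": [0, 0, 0.03], "spin": 0}, {"xyz": [0, 0, 0.02], "spin": 0}, {"xyz": [0, 0, 0.02], "spin": 0}, {"xyz": [0, 0, 0.0], "spin": 0}, {"xyz": [0, 0, 0], "spin": 0}, {"xyz": [0, 0, 0], "spin": 0}]}}

```text
time: 3.9
tool_pos: [425.1, -366.8, 143.3]
tcp_rot: [3.141, 0.0, 1.262]
contact_force: [0.2, -0.2, -0.6]
grip_width: 28.6
finger_force: 0.0
```

Run:
```python
from h import *
import cv2
o=bot.get_obs();print(o["tool_pos"],o["contact_force"])
cv2.imwrite("pics/w2.png",bot.capture("wrist")[80:400,120:520])
```

```text
[ 425.115958   -366.79237825  143.30073089] [ 0.20218044 -0.2369625  -0.62734933]
```

View pics/w2.png

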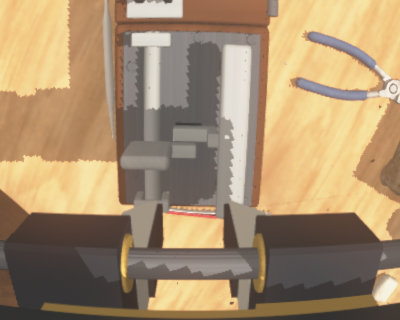

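The crop shows the right fingertip (columns 225–255) over the bar and the left one (135–165) behind the tab, with a gap. I'll press down about 7 mm.

Request:
{"fn": "jog_arm", "kwargs": {"targets": [{"xyz": [0, 0, 0.02], "spin": 0}, {"xyz": [0, 0, 0.02], "spin": 0}, {"xyz": [0, 0, 0.02], "spin": 0}, {"xyz": [0, 0, 0.02], "spin": 0}, {"xyz": [0, 0, 0.012], "spin": 0}, {"xyz": [0, 0, 0], "spin": 0}, {"xyz": [0, 0, 0], "spin": 0}, {"xyz": [0, 0, 0], "spin": 0}, {"xyz": [0, 0, 0], "spin": 0}, {"xyz": [0, 0, 0], "spin": 0}]}}

```text
time: 5.2
tool_pos: [425.0, -366.7, 135.8]
tcp_rot: [3.142, 0.0, 1.262]
contact_force: [-0.2, 0.3, 0.2]
grip_width: 28.5
finger_force: 0.0
```

Run:
```python
from h import *
import cv2
o=bot.get_obs();print(o["tool_pos"],o["contact_force"],o["moment"])
cv2.imwrite("pics/w3.png",cv2.resize(bot.capture("wrist")[150:350,200:440],None,fx=3,fy=3))
```

```text
[ 425.04831933 -366.74174699  135.79495625] [-0.22720795  0.29393475  0.2289625 ] [-0.05757819 -0.04134026  0.07274548]
```

View pics/w3.png

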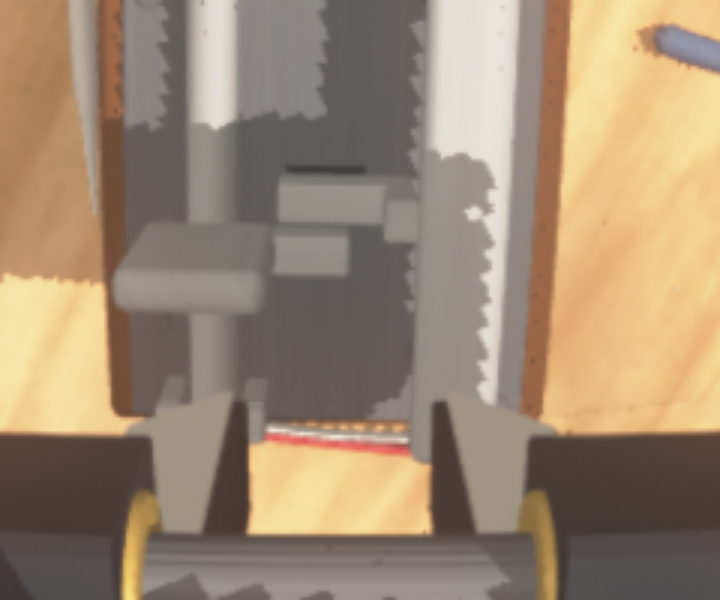

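The crop shows the bar not visibly pressed, and there is no contact force. The visible fingertip corners at (435,400) and (245,400) don't match the nominal TCP height, so I'll check from the side with the scene camera.

Run:
```python
from h import *
import cv2
c=bot.get_calibration("scene");f=240/np.tan(np.radians(c["vfov"]/2));M=R.from_euler("xyz",c["rotation"]).as_matrix()
o=bot.get_obs();t=o["tool_pos"];a=o["tcp_rot"][2];u=np.r_[np.cos(a),np.sin(a),0];w=np.r_[u[1],-u[0],0]
def pr(P):
    q=M.T@(P-c["eye"]);return q[:2]/q[2]*f+[c["cx"],c["cy"]]
im=bot.capture("scene");p0=pr(t).astype(int)-[75,65]
cr=cv2.resize(im[p0[1]:p0[1]+110,p0[0]:p0[0]+140],None,fx=5,fy=5,interpolation=cv2.INTER_CUBIC)
for x in(-14.2,14.2):
    for y in(-9.5,9.5):
        for z in(0,42):
            p=(pr(t+w*x+u*y+[0,0,z])-p0)*5+2;print(x,y,z,p.round())
            cv2.circle(cr,tuple(int(v) for v in p),3,(0,255,0) if z==0 else (255,0,255),-1)
cv2.imwrite("pics/s4.png",cr)
```

```text
-14.2 -9.5 0 [376. 363.]
-14.2 -9.5 42 [392. 268.]
-14.2 9.5 0 [331. 333.]
-14.2 9.5 42 [346. 238.]
14.2 -9.5 0 [431. 322.]
14.2 -9.5 42 [448. 228.]
14.2 9.5 0 [386. 293.]
14.2 9.5 42 [402. 199.]
```

View pics/s4.png

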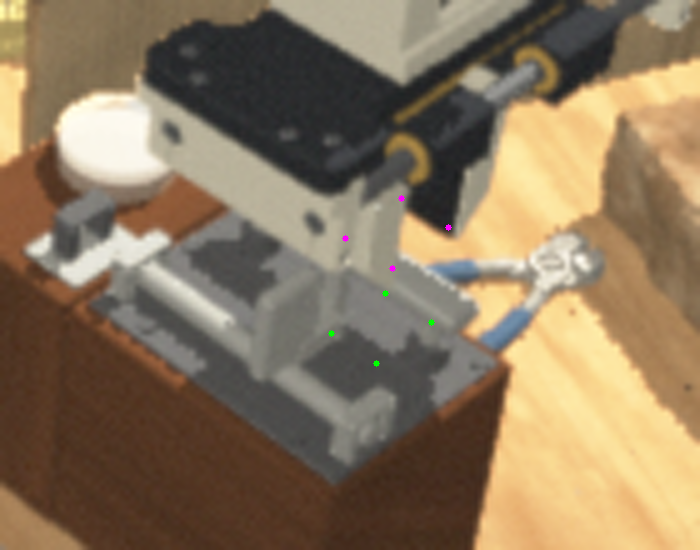

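The scene crop shows the finger ends at about (385,280) and (450,235), far above the green nominal tip points and close to the +42 mm ones. I'll check this against the start picture and estimate the true tip height.

Run:
```python
from h import *
import cv2
c=bot.get_calibration("scene");f=240/np.tan(np.radians(c["vfov"]/2));M=R.from_euler("xyz",c["rotation"]).as_matrix()
def pr(P):
    q=M.T@(P-c["eye"]);return (q[:2]/q[2]*f+[c["cx"],c["cy"]])
L=[]
for im,t,a,h,n in((cv2.imread("pics/scene0.png"),np.array([222,-475.5,188.4]),.437,46,"st"),(bot.capture("scene"),bot.get_obs()["tool_pos"],1.262,14.2,"now")):
    u=np.r_[np.cos(a),np.sin(a),0];w=np.r_[u[1],-u[0],0];p0=pr(t).astype(int)-[70,90]
    cr=cv2.resize(im[p0[1]:p0[1]+130,p0[0]:p0[0]+133],None,fx=3,fy=3,interpolation=cv2.INTER_CUBIC)
    for s in(-1,1):
        for z,col in((0,(0,255,0)),(20,(255,255,0)),(40,(255,0,255))):
            q=np.array([pr(t+w*s*(h+g)+u*y+[0,0,z]) for y,g in((-9.5,0),(9.5,0),(9.5,6),(-9.5,6))])
            cv2.polylines(cr,[((q-p0)*3+1).astype(np.int32)],True,col,1)
    L.append(cr)
cv2.imwrite("pics/cmp.png",np.hstack(L))
```

```text
(no output)
```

View pics/cmp.png

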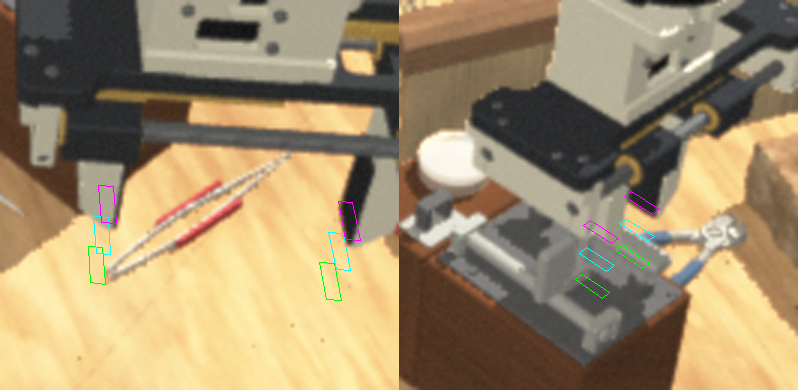

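The tips end about 38 mm above the reported TCP in both pictures, and each narrows to its inner pad. I'll widen the opening to about 44 mm to centre them on the bar and tab, then descend until force shows.

Request:
{"fn": "jog_arm", "kwargs": {"targets": [{"xyz": [0, 0, 0], "spin": 0}, {"xyz": [0, 0, 0], "spin": 0}, {"xyz": [0, 0, 0.05], "spin": 0}, {"xyz": [0, 0, 0.08], "spin": 0}, {"xyz": [0, 0, 0.08], "spin": 0}, {"xyz": [0, 0, 0.06], "spin": 0}, {"xyz": [0, 0, 0.04], "spin": 0}, {"xyz": [0, 0, 0.0], "spin": 0}, {"xyz": [0, 0, 0], "spin": 0}, {"xyz": [0, 0, 0], "spin": 0}], "gripper": 48}}

```text
time: 6.6
tool_pos: [425.1, -366.9, 111.2]
tcp_rot: [3.141, 0.0, 1.262]
contact_force: [-0.6, 0.3, -0.7]
grip_width: 44.1
finger_force: 0.0
```

Run:
```python
from h import *
import cv2
cv2.imwrite("pics/w5.png",np.hstack([cv2.resize(bot.capture("wrist")[150:350,210:430],(440,400)),cv2.resize(bot.capture("scene")[240:373,340:460],(360,400))]))
```

```text
(no output)
```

View pics/w5.png

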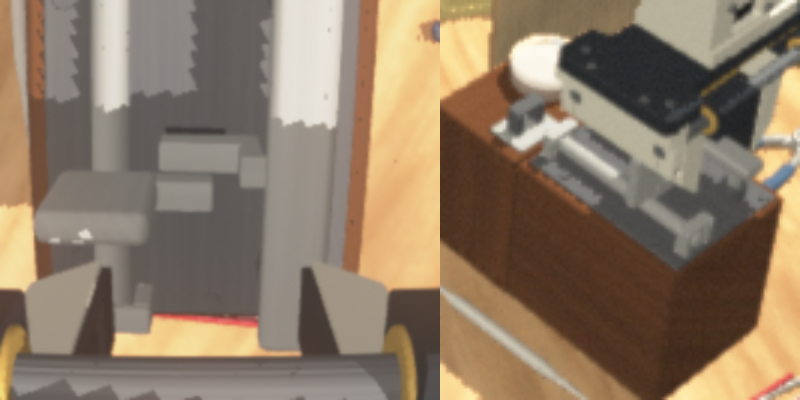

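The view shows the right tip (302–315) over the bar (262–330) and the left tip (98–112) behind the tab (38–155), with a gap still left to the tab. I'll go on down until contact.

Request:
{"fn": "jog_arm", "kwargs": {"targets": [{"xyz": [0, 0, 0.025], "spin": 0}, {"xyz": [0, 0, 0.025], "spin": 0}, {"xyz": [0, 0, 0.025], "spin": 0}, {"xyz": [0, 0, 0.025], "spin": 0}, {"xyz": [0, 0, 0], "spin": 0}, {"xyz": [0, 0, 0], "spin": 0}, {"xyz": [0, 0, 0], "spin": 0}, {"xyz": [0, 0, 0], "spin": 0}, {"xyz": [0, 0, 0], "spin": 0}, {"xyz": [0, 0, 0], "spin": 0}]}}

```text
time: 7.95
tool_pos: [425.1, -366.8, 103.0]
tcp_rot: [3.142, 0.0, 1.262]
contact_force: [-1.5, 1.2, 4.6]
grip_width: 43.9
finger_force: 1.8
```

Request:
{"fn": "jog_arm", "kwargs": {"targets": [{"xyz": [0, 0, 0.015], "spin": 0}, {"xyz": [0, 0, 0.015], "spin": 0}, {"xyz": [0, 0, 0.01], "spin": 0}, {"xyz": [0, 0, 0], "spin": 0}, {"xyz": [0, 0, 0], "spin": 0}, {"xyz": [0, 0, 0], "spin": 0}, {"xyz": [0, 0, 0], "spin": 0}, {"xyz": [0, 0, 0], "spin": 0}, {"xyz": [0, 0, 0], "spin": 0}, {"xyz": [0, 0, 0], "spin": 0}]}}

```text
time: 9.2
tool_pos: [425.0, -366.8, 99.8]
tcp_rot: [3.142, 0.0, 1.262]
contact_force: [-0.9, 0.0, 5.0]
grip_width: 44.3
finger_force: 2.4
```

Run:
```python
from h import *
import cv2
for i in range(4):
    o=bot.get_obs();print(o["time"],o["tool_pos"].round(1),o["contact_force"].round(2));bot.capture("top")
```

```text
9.2 [ 425.  -366.8   99.8] [-0.88  0.    4.95]
9.25 [ 425.1 -366.8   99.8] [-1.51  0.09  4.67]
9.3 [ 425.1 -366.8   99.8] [-0.1   0.07  5.26]
9.35 [ 425.1 -366.8   99.8] [-0.91  0.17  4.87]
```

Request:
{"fn": "jog_arm", "kwargs": {"targets": [{"xyz": [0, 0, 0.015], "spin": 0}, {"xyz": [0, 0, 0.012], "spin": 0}, {"xyz": [0, 0, 0], "spin": 0}, {"xyz": [0, 0, 0], "spin": 0}, {"xyz": [0, 0, 0], "spin": 0}, {"xyz": [0, 0, 0], "spin": 0}, {"xyz": [0, 0, 0], "spin": 0}, {"xyz": [0, 0, 0], "spin": 0}, {"xyz": [0, 0, 0], "spin": 0}, {"xyz": [0, 0, 0], "spin": 0}]}}

```text
time: 10.65
tool_pos: [425.1, -366.8, 97.7]
tcp_rot: [3.141, 0.0, 1.262]
contact_force: [-1.0, 0.1, 5.0]
grip_width: 44.5
finger_force: 2.8
```

Run:
```python
from h import *
F=[]
for i in range(8):
    o=bot.get_obs();F.append(o["contact_force"]);bot.capture("top")
print(o["time"],o["tool_pos"].round(1),np.mean(F,0))
```

```text
11.0 [ 425.1 -366.8   97.7] [-1.28278665  0.40488017  5.59420286]
```

Request:
{"fn": "jog_arm", "kwargs": {"targets": [{"xyz": [0, 0, 0.013], "spin": 0}, {"xyz": [0.04, 0, 0], "spin": 0}, {"xyz": [0.04, 0, 0], "spin": 0}, {"xyz": [0.04, 0, 0], "spin": 0}, {"xyz": [0.04, 0, 0], "spin": 0}, {"xyz": [0.04, 0, 0], "spin": 0}, {"xyz": [0.03, 0, 0], "spin": 0}, {"xyz": [0, 0, 0], "spin": 0}, {"xyz": [0, 0, 0], "spin": 0}, {"xyz": [0, 0, 0], "spin": 0}]}}

```text
time: 12.3
tool_pos: [431.3, -351.1, 97.3]
tcp_rot: [3.139, 0.003, 1.261]
contact_force: [-0.8, -4.5, 4.0]
grip_width: 43.9
finger_force: 3.2
```

Run:
```python
from h import *
import cv2
F=[]
for i in range(6):
    o=bot.get_obs();F.append(o["contact_force"]);im=bot.capture("wrist")
print(o["time"],o["tool_pos"].round(1),o["tcp_rot"],np.mean(F,0))
cv2.imwrite("pics/w6.png",np.hstack([cv2.resize(im[150:350,210:430],(440,400)),cv2.resize(bot.capture("scene")[240:373,340:460],(360,400))]))
```

```text
12.55 [ 431.3 -351.1   97.3] [3.13859479e+00 3.03324886e-03 1.26147815e+00] [-0.5107982  -4.43011034  5.12935793]
```

View pics/w6.png

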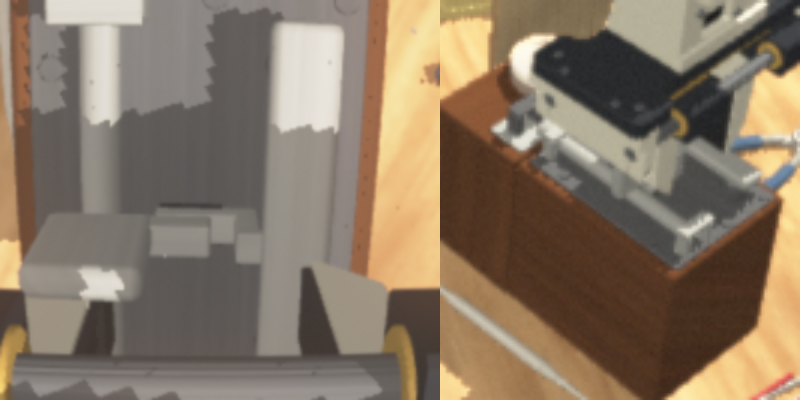

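Request:
{"fn": "jog_arm", "kwargs": {"targets": [{"xyz": [0, 0, 0.006], "spin": 0}, {"xyz": [0.04, 0, 0], "spin": 0}, {"xyz": [0.04, 0, 0], "spin": 0}, {"xyz": [0.04, 0, 0], "spin": 0}, {"xyz": [0.04, 0, 0], "spin": 0}, {"xyz": [0.03, 0, 0], "spin": 0}, {"xyz": [0, 0, 0], "spin": 0}, {"xyz": [0, 0, 0], "spin": 0}, {"xyz": [0, 0, 0], "spin": 0}, {"xyz": [0, 0, 0], "spin": 0}]}}

```text
time: 13.9
tool_pos: [436.1, -336.8, 96.9]
tcp_rot: [3.138, 0.003, 1.261]
contact_force: [0.1, -5.0, 6.9]
grip_width: 43.8
finger_force: 3.3
```

Request:
{"fn": "jog_arm", "kwargs": {"targets": [{"xyz": [0.02, 0, 0], "spin": 0}, {"xyz": [0.02, 0, 0], "spin": 0}, {"xyz": [0.01, 0, 0], "spin": 0}, {"xyz": [0, 0, 0], "spin": 0}, {"xyz": [0, 0, 0], "spin": 0}, {"xyz": [0, 0, 0], "spin": 0}, {"xyz": [0, 0, 0], "spin": 0}, {"xyz": [0, 0, 0], "spin": 0}, {"xyz": [0, 0, 0], "spin": 0}, {"xyz": [0, 0, 0], "spin": 0}]}}

```text
time: 15.15
tool_pos: [436.3, -336.4, 97.1]
tcp_rot: [3.137, 0.009, 1.262]
contact_force: [-5.8, -17.1, 3.7]
grip_width: 43.9
finger_force: 9.6
```

Request:
{"fn": "jog_arm", "kwargs": {"targets": [{"xyz": [-0.03, 0, 0], "spin": 0}, {"xyz": [-0.03, 0, 0], "spin": 0}, {"xyz": [-0.03, 0, 0], "spin": 0}, {"xyz": [0, 0, 0], "spin": 0}, {"xyz": [0, 0, -0.05], "spin": 0}, {"xyz": [0, 0, -0.1], "spin": 0}, {"xyz": [0, 0, -0.3], "spin": 0}, {"xyz": [0, 0, -0.4], "spin": 0}, {"xyz": [0, 0, -0.4], "spin": 0}, {"xyz": [0, 0, 0], "spin": 0}]}}

```text
time: 16.4
tool_pos: [434.8, -338.7, 198.2]
tcp_rot: [3.138, 0.002, 1.262]
contact_force: [-0.2, 0.4, -0.4]
grip_width: 44.3
finger_force: 0.0
```

Request:
{"fn": "jog_arm", "kwargs": {"targets": [{"xyz": [-0.3, 0, 0], "spin": 0}, {"xyz": [-0.5, 0, 0], "spin": 0}, {"xyz": [-0.5, 0, 0], "spin": 0}, {"xyz": [-0.3, 0, 0], "spin": 0}, {"xyz": [0, 0, 0], "spin": 0}, {"xyz": [0, 0, 0], "spin": 0}, {"xyz": [0, 0, 0], "spin": 0}, {"xyz": [0, 0, 0], "spin": 0}, {"xyz": [0, 0, 0], "spin": 0}, {"xyz": [0, 0, 0], "spin": 0}]}}

```text
time: 17.65
tool_pos: [395.5, -459.6, 196.2]
tcp_rot: [3.141, 0.0, 1.262]
contact_force: [0.7, -0.1, -0.4]
grip_width: 43.7
finger_force: 0.0
```

Run:
```python
from h import *
import cv2
c=bot.get_calibration("top");f=240/np.tan(np.radians(c["vfov"]/2));M=R.from_euler("xyz",c["rotation"]).as_matrix()
a=1.262;u=np.r_[np.cos(a),np.sin(a),0];w=np.r_[u[1],-u[0],0];C=np.array([445.3,-294.8,0])
def pr(P):
    q=(P-c["eye"])@M;return (q[:,:2]/q[:,2:]*f+[c["cx"],c["cy"]]).astype(np.float32)
ys=np.arange(-70,0,4)
for im in(cv2.imread("pics/top0.png"),bot.capture("top")):
    g=cv2.cvtColor(im,6).astype(np.float32)
    for x,z in((-32,158),(-14,158)):
        p=pr(C+x*w+ys[:,None]*u+[0,0,z]);print(x,cv2.remap(g,p[:,0],p[:,1],1).ravel().astype(int))
print(ys); o=bot.get_obs();print(o["time"])
# bystanders moved? count of changed pixels around the box
d=cv2.absdiff(im,cv2.imread("pics/top0.png")).max(2)>40
n,l,s,_=cv2.connectedComponentsWithStats(d.astype(np.uint8));print(s[1:][s[1:,4]>15])
# wrist: tab & bar end edges in box frame
c=bot.get_calibration("wrist");M=R.from_euler("xyz",c["rotation"]).as_matrix();f=240/np.tan(np.radians(c["vfov"]/2))
g=cv2.cvtColor(bot.capture("wrist"),6).astype(np.float32)
ys=np.arange(-50,0,2)
q=(C-33*w+ys[:,None]*u+[0,0,158]-c["eye"])@M;r=np.hypot(q[:,0],q[:,1]);th=np.arctan2(r,q[:,2])
p=(q[:,:2]/r[:,None]*th[:,None]*f+[c["cx"],c["cy"]]).astype(np.float32);print(p[0],p[-1],cv2.remap(g,p[:,0],p[:,1],1).ravel().astype(int),ys)
```

```text
-32 [ 54  52  49  51  84 110  76  50  47  50  47  48  53  48  48  48  46  47]
-14 [ 64  67  70  68  92 105  76  59  62  59  60  68  66  67  67  68  66  69]
-32 [ 62  65  63  62  53  49  47  47  49  49  63 104  92  51  46  45  46  47]
-14 [ 67  67  65  65  66  66  66  67  65  54  70 109  91  55  58  65  67  68]
[-70 -66 -62 -58 -54 -50 -46 -42 -38 -34 -30 -26 -22 -18 -14 -10  -6  -2]
17.7
[[  405   223   206   150  8440]
 [  576   231    13    15    82]
 [  563   253    43    51   528]
 [  556   257    12    17    49]
 [  396   261     5    12    32]
 [  367   264     5     5    17]
 [  409   266     5     6    21]
 [  416   282     7     4    16]
 [  631   313     9     9    38]
 [  583   315    35    25   305]
 [  365   316     4     7    19]
 [  612   339    24    14   192]
 [  252   340    53    57   582]
 [  375   341   150   139 10380]
 [  182   351   118   120  7365]
 [  553   356     9     4    20]
 [  551   357    34    31   511]
 [  522   374    16     8    44]
 [  186   387    11     4    21]
 [  151   389    17     9    48]
 [  546   388     6     6    21]
 [  144   392    35    25   207]
 [  506   393    53    46   821]
 [  564   394    76    86  3451]
 [  128   397     9     8    21]
 [  501   398    20    27   262]
 [  112   405    18    13    64]
 [  224   404    86    22  1199]
 [  114   412    19    33   243]
 [  337   420    20    27   119]
 [  524   421    31    34   342]
 [  461   444    62    36   980]
 [  129   453     8    11    25]
 [  283   456    28    24    73]
 [  138   459    10    16    55]
 [  152   470     8    10    46]
 [  358   473    13     7    52]
 [  431   476     8     4    16]]
[255.20816   63.198402] [256.22205   -5.961474] [128 127 125 124 120  93  92  92  96 109 167 190 187 123 106 112 105 112
 100 103  98  86  43   0   0] [-50 -48 -46 -44 -42 -40 -38 -36 -34 -32 -30 -28 -26 -24 -22 -20 -18 -16
 -14 -12 -10  -8  -6  -4  -2]
```

```bash
python3 -c "
from plant import bot
print(bot.close_job())"
```

```text
the job is handed in; nothing more can be done
None
```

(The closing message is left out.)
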